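# Put three hand planes back on their own boards

## Task

The three hand planes were each left on another plane's board. Put every plane on the grey board of its own size (shortest on shortest, middle on middle, longest on longest), sole down, centred on the board and in line with it, either way round; the empty cork mat is free for parking a plane on the way. Set the planes down rather than dropping them, never roll one over, and leave the glue bottle, the screw jar and the mallet where they are.

Things in the scene. Friction and masses are not known exactly. Their poses are not given: they have to be found in the camera images.
- plane_small: The shortest plane; a small brass knob at its toe. Wooden hand plane with a steel iron, lying sole down: a straight-sided block 95 long (its x), 40 wide (its y), 34 high, 52 high over all its fittings, about 200 g. Origin: centre of the sole (underside); z up, x towards its toe. The bare block sides can be gripped across the width anywhere near the middle; the centre of mass is within 8 mm of the middle.
- plane_medium: The middle plane; a dark wooden knob at its toe. Wooden hand plane with a steel iron, lying sole down: a straight-sided block 145 long (its x), 46 wide (its y), 38 high, 63 high over all its fittings, about 380 g. Origin: centre of the sole (underside); z up, x towards its toe. The bare block sides can be gripped across the width anywhere near the middle; the centre of mass is within 8 mm of the middle.
- plane_large: The longest plane; a dark wooden knob at its toe and a looped handle at its heel. Wooden hand plane with a steel iron, lying sole down: a straight-sided block 200 long (its x), 52 wide (its y), 42 high, 73 high over all its fittings, about 650 g. Origin: centre of the sole (underside); z up, x towards its toe. The bare block sides can be gripped across the width anywhere near the middle; the centre of mass is within 8 mm of the middle.
- board_short: The shortest board, home of the shortest plane. Flat felt-faced parking board, 115 long (its x), 100 wide (its y), 12 thick, fixed to the bench, grey on top with dark wooden edges. Origin: centre of its underside, so its top is 12 mm above the origin. A plane fits when the board is 20 mm longer than the plane.
- board_middle: The middle board, home of the middle plane. Flat felt-faced parking board, 165 long (its x), 100 wide (its y), 12 thick, fixed to the bench, grey on top with dark wooden edges. Origin: centre of its underside, so its top is 12 mm above the origin. A plane fits when the board is 20 mm longer than the plane.
- board_long: The longest board, home of the longest plane. Flat felt-faced parking board, 220 long (its x), 100 wide (its y), 12 thick, fixed to the bench, grey on top with dark wooden edges. Origin: centre of its underside, so its top is 12 mm above the origin. A plane fits when the board is 20 mm longer than the plane.
- spare_mat: Plain cork mat, empty at the start, 220 long (its x), 100 wide (its y), 12 thick, fixed to the bench. Origin: centre of its underside. Any of the planes may be parked on it.
- glue_bottle: Bystander: upright white bottle, 56 in diameter, 130 high, on the bench. Origin: centre of its underside.
- screw_jar: Bystander: glass jar with a metal lid, 68 in diameter, 75 high, on the bench. Origin: centre of its underside.
- mallet: Bystander: wooden mallet lying on the bench; head 70 x 120 x 60 high (x, y, z), handle 26 thick running along its y from the head to 243 mm from the origin. Origin: centre of the head's underside.
There are look-alikes about, which are no part of the job. What is shaped like the plane_small but blue or green is not meant.

How it is judged (in metres and radians):
At the end, for the whole second after the job is handed in: Each plane rests released, upright (within 0.1 rad) and still on the board of its own size, its centre within 15 mm of the board's centre seen from above, its length within 0.2 rad of the board's length either way round, its sole on the board's top (12 mm, give or take 6 mm) (horizontal distance between plane_small and board_short below 0.015 m and angle between the x axis of plane_small and the x axis of board_short, either way round below 0.2 rad and z of plane_small in the frame of board_short between 0.006 and 0.018 m and angle between each of plane_small, plane_medium, plane_large's own z axis and vertical below 0.1 rad and linear speed of each of plane_small, plane_medium, plane_large below 0.02 m/s and angular speed of each of plane_small, plane_medium, plane_large below 0.2 rad/s and horizontal distance between plane_medium and board_middle below 0.015 m and angle between the x axis of plane_medium and the x axis of board_middle, either way round below 0.2 rad and z of plane_medium in the frame of board_middle between 0.006 and 0.018 m and horizontal distance between plane_large and board_long below 0.015 m and angle between the x axis of plane_large and the x axis of board_long, either way round below 0.2 rad and z of plane_large in the frame of board_long between 0.006 and 0.018 m); the robot touches nothing.
It fails at once if a bystander (glue bottle, screw jar or mallet) is moved by more than 20 mm (distance of any of glue_bottle, screw_jar, mallet from where it was at the start of the episode above 0.02 m).
It fails at once if a plane is tipped by more than 0.7 rad (angle between any of plane_small, plane_medium, plane_large's own z axis and vertical above 0.7 rad).
It fails at once if a plane is dropped (falls free of the fingers at over 0.6 m/s, a fall of about 20 mm) ((linear speed of plane_small above 0.6 m/s and contact force between the fingers and plane_small below 0.5 N) or (linear speed of plane_medium above 0.6 m/s and contact force between the fingers and plane_medium below 0.5 N) or (linear speed of plane_large above 0.6 m/s and contact force between the fingers and plane_large below 0.5 N)).
It also fails if it takes over 120 s, if anything falls off the work surface, if the arm or the gripper's body presses on something with over 40 N, if the wrist force passes 120 N, or if a joint passes its speed limit or range.

## Robot

A 6-joint arm with a two-finger parallel gripper is mounted at the origin on the work surface. World frame = base frame: x ahead of the robot, y to its left, z up, the work surface at z = 0. Lengths are in m, angles in degrees, forces in N, time in s.
With the tool pointing down it reaches from about 0.375 to 0.825 m from the base axis. Payload 5.5 kg.
Tool frame: the origin (TCP) lies where the fingers leave the gripper's body, on its centre line; the fingertips stand 73 mm ahead of it and the grasp point (between the pads) lies 54 mm ahead of it; y points along the fingers, z is the direction in which the jaws open and shut, and the axes are right-handed (so a half turn about y gives the same grasp; the last joint's range is limited). The gripper opens to 85 mm and grips with 20 to 120 N. Pads are 22 mm wide; open, the fingers measure 114 mm over their backs; the gripper's body (76 mm by 85 mm) begins 54 mm behind the grasp point. The pads swing forward as they close: fully open they stand 13 mm farther back than shut.
Start: joints at [72.938, 17.962, -2.699, 69.339, 0, 90], TCP at [0.176, 0.574, 0.304] pointing down, gripper open.
Joint ranges: [-152.73, 152.73], [-39.44, 99.34], [-58.76, 71.6], [-118.89, 123.64], [-81.53, 83.1], [-180, 180]. Speed limits (degrees/s): [136.94, 136.94, 172.46, 180, 180, 180].

## Interface

Orientations are given as [roll, pitch, yaw] about the fixed x, y, z axes, in that order (R = Rz(yaw) Ry(pitch) Rx(roll)).
In Python, from bench import manip, fingers, grab_frame, get_calibration, ticket, find_in, outline_of gives the robot as it stands. Calls block until the motion is done:
- manip.move_ptp(position, orientation): joint-space move of the TCP to a pose.
- manip.movel(position, feed=0.15, frame=None, force_limit=None): straight line of the TCP; frame=None keeps the orientation; feed is the mean speed in m/s. With force_limit (N) it stops when the force on the tool has changed by that much, and returns True; else False.
- manip.movej(angles): joint-space move.
- fingers.gripper_open() and fingers.close(f_grip=None): open the fingers fully, or close them until they stop; f_grip is the grip in N (None keeps the last).
- manip.sleep(seconds).
- manip.ik(position, orientation): joint angles nearest the present ones, or None.
- grab_frame(name): name is "scene" or "top" or "wrist"; returns the picture (384x512x3 uint8, red, green, blue); there is no depth.
- get_calibration(name): a dict with "mtx" (3x3 intrinsics, pixels), "rvec" (rotation vector, rad) and "tvec" (3), from world to camera coordinates, as OpenCV has them. Camera axes: x right, y down, z forward; pixel columns grow to the right and rows downward; lengths in m; the calibration is good to about 2 mm. A picture is of the moment at which its call begins: read the wrist's pose just before it. get_calibration takes no time and is no camera call; for the wrist camera it gives the pose at the moment of the call.
A pose or a line that the arm cannot do raises manip.IKError and nothing moves.
- ticket.hand_in(): hands the job in, once; it reports no verdict.
Trained networks look in the newest picture that a camera, given by its name, has taken for a name from the list of things; names that differ only in an ending like _2 or _b are one class to them, and where a whole thing is asked for, a point or a joint stands for the part that bears it (a point fixed in the world has none). Each returns a list of dicts, best first, with "conf" (0 to 1); they miss things now and then, are a little off and sometimes report something else, mostly with a low value. They report only what shows in the picture. A call takes as long as a camera call. They do not tell look-alikes from the thing itself.
- find_in(camera, name): "xy" ([column, row] in pixels, amid what is visible of it).
- outline_of(camera, name): "region" (384x512 bool, what is visible of it) and "xy" ([column, row] in pixels, amid what is visible of it).
Readings, each from a call of its own:
- manip.current_time(): time.
- manip.current_q(): joint angles.
- manip.current_dq(): joint speeds.
- manip.current_effort(): joint torques, N m.
- manip.current_tool_pos(): TCP position.
- manip.current_orientation(): TCP orientation.
- manip.current_wrist_force(): force on the tool from outside, world axes, zero at the start.
- manip.current_moment(): the same for the moment, N m.
- manip.current_width(): opening from 0.0 (shut) to 1.0 (fully open).
Only numpy, scipy, OpenCV 4.12 (cv2) and the standard library are available. Lean on these libraries where they do the work, as an engineer would, in place of code of your own. Each camera call takes 0.05 s, during which the arm holds its last target.

## Working session

There is one attempt and no reset: what is moved stays moved. The work goes in short steps, each a Python script; the robot and the scene stay as the last script left them, time stands still between calls to the robot, and variables do not carry over. Pictures are saved under pics/ and viewed, and the job is handed in when it is done.

```bash
ls; mkdir -p pics
python3 - <<'E'
from bench import *
import cv2,numpy as np
for n in ("top","scene"):
    im=grab_frame(n); cv2.imwrite(f"pics/{n}0.png",cv2.cvtColor(im,cv2.COLOR_RGB2BGR))
    c=get_calibration(n); print(n,np.round(c["mtx"],1).tolist(),np.round(c["rvec"],3),np.round(c["tvec"],3))
print(manip.current_time(),manip.current_orientation(),manip.current_tool_pos())
E
```

```text
pics
top [[391.1, 0.0, 253.0], [0.0, 391.1, 194.1], [0.0, 0.0, 1.0]] [ 2.115 -2.125  0.176] [-0.065  0.534  1.044]
scene [[456.6, 0.0, 253.1], [0.0, 456.6, 190.0], [0.0, 0.0, 1.0]] [ 1.85   1.798 -0.633] [ 0.047 -0.387  1.766]
0.1 [-9.00885836e+01  1.73238306e-04 -1.70597969e+01] [0.17591299 0.57320921 0.30312522]
```

View pics/top0.png

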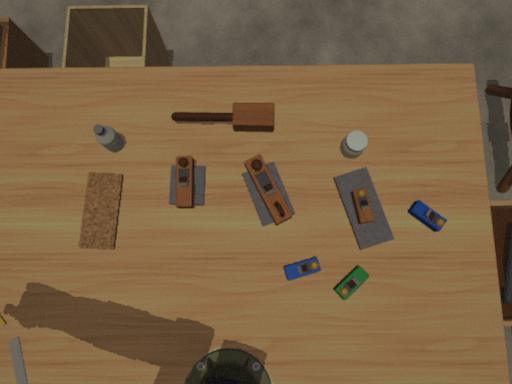

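View pics/scene0.png

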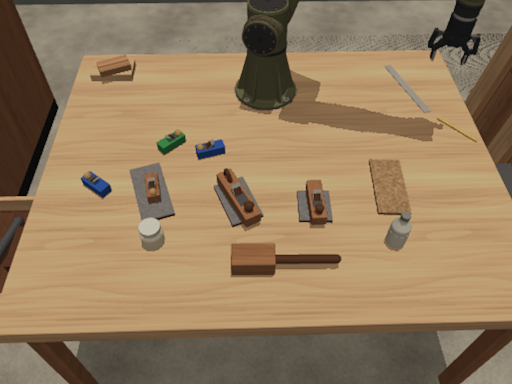

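The top picture shows the medium plane on the short board (186,183), the large plane on the middle board (268,188), the small brass-knob plane on the long board (363,205), and the empty cork mat at (101,210). The blue shapes at (302,268) and (427,215) and the green one at (351,283) are look-alikes and aren't meant. The brown one at (363,205) is plane_small.

```bash
cat > h.py <<'E'
from bench import *
import cv2,numpy as np
from scipy.optimize import minimize
DIM={'plane_small':(.095,.040,.034),'plane_medium':(.145,.046,.038),'plane_large':(.2,.052,.042),
'board_short':(.115,.1,.012),'board_middle':(.165,.1,.012),'board_long':(.22,.1,.012),'spare_mat':(.22,.1,.012)}
def save(im,n): cv2.imwrite(f"pics/{n}.png",cv2.cvtColor(im,cv2.COLOR_RGB2BGR))
def proj(P,c): return cv2.projectPoints(np.asarray(P,float).reshape(-1,1,3),c['rvec'],c['tvec'],c['mtx'],None)[0][:,0]
def unproj(uv,z,c):
    R=cv2.Rodrigues(np.asarray(c['rvec'],float))[0]; C=-R.T@np.asarray(c['tvec'],float).ravel()
    d=R.T@np.linalg.inv(c['mtx'])@np.array([uv[0],uv[1],1.]); return (C+d*(z-C[2])/d[2])
def boxpts(n,p,z0):
    l,w,h=DIM[n];x,y,a=p;ca,sa=np.cos(a),np.sin(a)
    return np.array([[x+ca*i*l/2-sa*j*w/2,y+sa*i*l/2+ca*j*w/2,z0+k*h] for k in(0,1) for i,j in((-1,-1),(1,-1),(1,1),(-1,1))])
def mask(n,p,z0,c,s=4):
    hull=cv2.convexHull(proj(boxpts(n,p,z0),c).astype(np.float32))
    m=np.zeros((384,512),np.uint8)
    cv2.fillConvexPoly(m,np.round(hull*16).astype(np.int32),1,cv2.LINE_8,4)
    return m>0
def iou(a,b): return (a&b).sum()/max(1,(a|b).sum())
def fit(n,reg,z0,c,ign=None):
    """pose (x,y,yaw) by best IoU"""
    ok=np.ones_like(reg) if ign is None else ~ign
    pts=np.argwhere(reg)[:,::-1].astype(np.float32)
    (ct,sz,_)=cv2.minAreaRect(pts); bp=cv2.boxPoints(cv2.minAreaRect(pts))
    e=max([(bp[1]-bp[0]),(bp[2]-bp[1])],key=np.linalg.norm)
    zc=z0+DIM[n][2]/2
    A=unproj(np.array(ct)-e/2,zc,c);B=unproj(np.array(ct)+e/2,zc,c)
    best=None
    for da in (0,) if DIM[n][0]/DIM[n][1]>1.3 else (0,np.pi/2):
      p0=np.array([*((A+B)/2)[:2],np.arctan2(*(B-A)[1::-1])+da])
      f=lambda q:-iou(mask(n,p0+q*np.array([.01,.01,.1]),z0,c)&ok,reg&ok)
      for sc in (1,.4):
        S=np.vstack([np.zeros(3),np.eye(3)*sc])
        r=minimize(f,np.zeros(3),method='Nelder-Mead',options=dict(initial_simplex=S,xatol=.01,fatol=1e-4))
        if best is None or r.fun<best[0]: best=(r.fun,p0+r.x*np.array([.01,.01,.1]))
        p0=best[1]
    return best[1],-best[0]
def see(cam,n):
    o=outline_of(cam,n); return o
def down(yaw_jaw):
    """tool pointing down; jaw (tool z) axis at yaw_jaw deg. rpy=[-90,0,g]: tool z -> (-sin g*?)"""
    return [-90.,0.,yaw_jaw-90.]
def draw(im,n,p,z0,c,col=(0,255,0)):
    q=proj(boxpts(n,p,z0),c)
    for s in (q[:4],q[4:]): cv2.polylines(im,[np.round(s*16).astype(np.int32)],True,col,1,cv2.LINE_AA,4)
E
python3 - <<'E'
from h import *
im=grab_frame("top");c=get_calibration("top");v=im.copy()
R=cv2.Rodrigues(c['rvec'])[0];print('cam',-R.T@c['tvec'].ravel())
for n in DIM:
    z0=.012 if 'plane' in n else 0
    for o in outline_of("top",n)[:3]:
        p,i=fit(n,o['region'],z0,c); print(n,round(o['conf'],2),np.round(o['xy']),o['region'].sum(),np.round(p[:2],4),round(np.degrees(p[2]),1),round(i,3))
        draw(v,n,p,z0,c)
for n in ('glue_bottle','screw_jar','mallet'):
    for o in find_in("top",n)[:1]: print(n,o['conf'],o['xy'],unproj(o['xy'],.06,c))
save(cv2.resize(v[90:330,60:460],None,fx=2,fy=2),'fit0')
from scipy.spatial.transform import Rotation as Ro
print(Ro.from_euler('xyz',manip.current_orientation(),degrees=True).as_matrix().round(3))
for n in ('wrist',): save(grab_frame(n),'wrist0')
E
```

```text
cam [ 0.33790348 -0.08325503  1.12198607]
plane_small 0.97 [365. 207.] 601 [ 0.5022 -0.376 ] -166.6 0.922
plane_small 0.9 [303. 269.] 558 [ 0.3291 -0.1998] -74.7 0.936
plane_small 0.67 [430. 217.] 597 [ 0.4733 -0.5508] -128.8 0.84
plane_medium 0.87 [184. 184.] 980 [0.57   0.1272] -181.9 0.939
plane_medium 0.67 [110. 138.] 620 [0.7081 0.3554] -128.2 0.562
plane_large 0.71 [268. 191.] 1348 [ 0.5505 -0.1089] -153.9 0.914
board_short 0.85 [197. 185.] 642 [0.5699 0.1231] -183.0 0.445
board_short 0.72 [108. 138.] 608 [0.7187 0.3619] -126.8 0.461
board_middle 0.65 [262. 202.] 955 [ 0.542  -0.1109] -158.7 0.454
board_long 0.61 [369. 208.] 2068 [ 0.4998 -0.3826] -161.9 0.726
glue_bottle 0.85 [108.5, 137.2] [0.69891074 0.34385074 0.06      ]
screw_jar 0.81 [355.4, 143.1] [ 0.67568155 -0.35665699  0.06      ]
mallet 0.96 [246.4, 117.3] [ 0.75510817 -0.04961978  0.06      ]
[[ 0.956 -0.     0.293]
 [-0.293  0.     0.956]
 [-0.    -1.     0.   ]]
```

View pics/fit0.png

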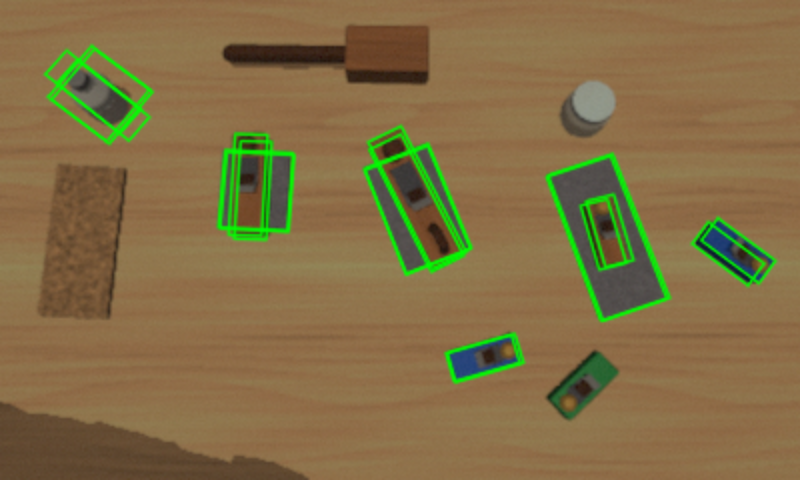

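View pics/wrist0.png

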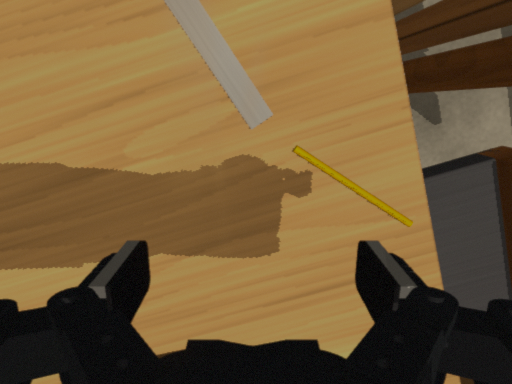

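The fits match the outlines: brown plane_small is at (365,207), and the blue look-alikes at (303,269) and (430,217) are rejected by colour. The networks missed the mat, so I'll use its corner pixels. Next I'll hover over the medium plane and refine its pose with the wrist camera.

```bash
cat >> h.py <<'E'
def n180(d): return (d+90)%180-90
def wristfit(n,tag,z0=None):
    z0=(.012 if 'plane' in n else 0) if z0 is None else z0
    c=get_calibration('wrist'); im=grab_frame('wrist'); v=im.copy(); out=None
    for o in outline_of('wrist',n)[:2]:
        p,i=fit(n,o['region'],z0,c); m=im[o['region']].mean(0)
        print(n,round(o['conf'],2),np.round(o['xy']),np.round(p[:2],4),round(n180(np.degrees(p[2])),1),'iou',round(i,3),'rgb',m.round())
        draw(v,n,p,z0,c)
        if out is None: out=p
    save(v,tag); return out
E
python3 - <<'E'
from h import *
c=get_calibration("top")
q=np.array([(60,165),(126,168),(109,318),(38,316)])/2.+[60,90]
P=np.array([unproj(k,.012,c)[:2] for k in q]); print(P.round(3), P.mean(0))
d=P[0]+P[1]-P[2]-P[3]; print('mat yaw',np.degrees(np.arctan2(d[1],d[0])),np.linalg.norm(d)/2)
for xy,a in (((.57,.127),-1.9),((.5505,-.109),26.1),((.502,-.376),13.4),(P.mean(0),0)):
    for zz in (.09,.25,.3): print(xy,zz,np.round(manip.ik([*xy,zz],[-90,0,a]) ,0) if manip.ik([*xy,zz],[-90,0,a]) is not None else None)
manip.move_ptp([.57,.127,.3],[-90,0,-1.9])
wristfit('plane_medium','w1')
wristfit('board_short','w1b')
print(manip.current_time())
E
```

```text
[[0.608 0.411]
 [0.602 0.313]
 [0.385 0.325]
 [0.388 0.427]] [0.49563285 0.36898548]
mat yaw -3.5938375575700205 0.21899244785336464
(0.57, 0.127) 0.09 [ 13.  26. -21.  43.   0.  14.]
(0.57, 0.127) 0.25 [ 13.  18. -10.  62.   0.  14.]
(0.57, 0.127) 0.3 [13. 16. -5. 68.  0. 14.]
(0.5505, -0.109) 0.09 [-11.  24. -24.  42.   0. -37.]
(0.5505, -0.109) 0.25 [-11.  15. -13.  61.   0. -37.]
(0.5505, -0.109) 0.3 [-11.  14.  -9.  67.   0. -37.]
(0.502, -0.376) 0.09 [-37.  30. -15.  46.   0. -50.]
(0.502, -0.376) 0.25 [-37.  22.  -4.  64.   0. -50.]
(0.502, -0.376) 0.3 [-37.  21.   1.  70.   0. -50.]
[0.49563285 0.36898548] 0.09 [ 37.  29. -16.  45.   0.  37.]
[0.49563285 0.36898548] 0.25 [37. 21. -5. 64.  0. 37.]
[0.49563285 0.36898548] 0.3 [37. 20. -0. 70.  0. 37.]
plane_medium 0.77 [250. 162.] [0.5731 0.1268] 0.7 iou 0.948 rgb [97. 62. 31.]
board_short 0.91 [222. 154.] [0.5704 0.1236] -1.8 iou 0.476 rgb [88. 78. 71.]
board_short 0.71 [461. 274.] [0.7119 0.3893] -69.9 iou 0.549 rgb [109. 101.  86.]
3.0333
```

View pics/w1.png

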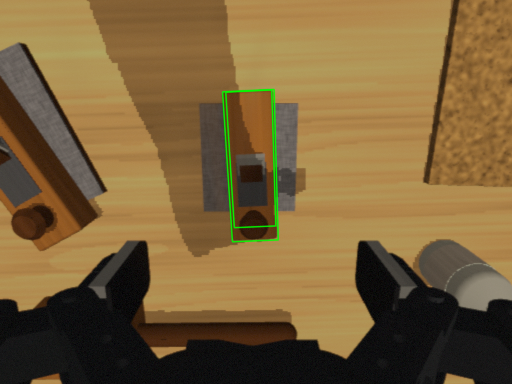

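The wrist picture shows the medium plane between (222,90) and (277,240), agreeing with the top view to about 3 mm. I'll pick it up and park it on the mat.

```bash
cat >> h.py <<'E'
def pick(x,y,g,z,f=70):
    fingers.gripper_open()
    manip.move_ptp([x,y,.25],[-90,0,g])
    manip.movel([x,y,z+.04],feed=.2)
    hit=manip.movel([x,y,z],feed=.06,force_limit=8)
    if hit: print('HIT',manip.current_tool_pos())
    fingers.close(f_grip=f); print('width',manip.current_width())
    zz=manip.current_tool_pos()[2]
    manip.movel([x,y,z+.03],feed=.05); manip.movel([x,y,.25],feed=.2)
    manip.sleep(.2); print('lifted width',manip.current_width(),'F',np.round(manip.current_wrist_force(),2),'M',np.round(manip.current_moment(),2),'z',zz)
    return zz
def place(x,y,g,z):
    manip.move_ptp([x,y,.25],[-90,0,g])
    manip.movel([x,y,z+.025],feed=.15)
    hit=manip.movel([x,y,z-.004],feed=.02,force_limit=5); t=manip.current_tool_pos()
    print('touch',hit,np.round(t,4))
    manip.sleep(.2); fingers.gripper_open(); manip.sleep(.2)
    manip.movel([x,y,z+.05],feed=.1); manip.movel([x,y,.25],feed=.25)
E
python3 - <<'E'
from h import *
z=pick(.5715,.1268,-.5,.092)
c=get_calibration('top'); save(grab_frame('top'),'t1'); save(grab_frame('wrist'),'w2')
p,i=None,None
for o in outline_of('top','board_short')[:2]:
    print(o['conf'],o['xy'],o['region'].sum())
print(manip.current_time())
E
```

```text
width 0.5340803500180901
lifted width 0.527677388094893 F [-0.24 -0.51 -3.84] M [ 0.   -0.01 -0.01] z 0.09269687130683174
0.75 [194.3, 190.1] 855
7.4667
```

View pics/w2.png

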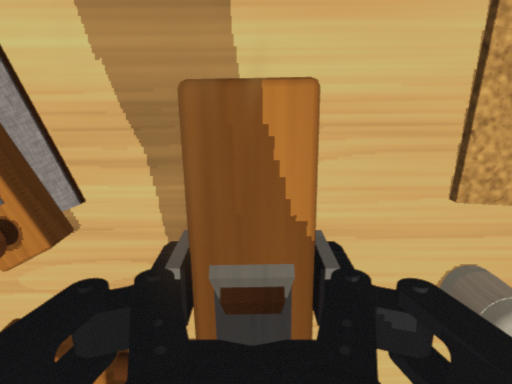

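The medium plane is held level and square in the jaws (3.8 N). Next I'll park it on the mat, then measure the empty short board and the small plane.

Run:
```python
from h import *
place(.4956,.369,-3.6,.0927)
manip.move_ptp([.57,.125,.3],[-90,0,-2])
wristfit('board_short','w3')
manip.move_ptp([.49,-.379,.3],[-90,0,13.4])
wristfit('plane_small','w4'); wristfit('board_long','w4b')
c=get_calibration('top');im=grab_frame('top');v=im.copy()
for n,z0 in (('board_short',0),('plane_small',.012),('plane_medium',.012)):
  for o in outline_of('top',n)[:2]:
    p,i=fit(n,o['region'],z0,c);print('top',n,round(o['conf'],2),np.round(p[:2],4),round(n180(np.degrees(p[2])),1),round(i,3)); draw(v,n,p,z0,c)
save(cv2.resize(v[90:330,60:460],None,fx=2,fy=2),'t2')
print(manip.current_time())
```

```text
touch True [0.4955 0.369  0.0927]
board_short 0.72 [249. 156.] [0.5694 0.1242] -1.9 iou 0.974 rgb [84. 77. 71.]
plane_small 0.94 [464.  38.] [ 0.3312 -0.2047] -70.8 iou 0.935 rgb [42. 50. 63.]
plane_small 0.81 [ 77. 103.] [ 0.4747 -0.549 ] 52.9 iou 0.872 rgb [ 69.  77. 100.]
board_long 0.66 [233. 137.] [ 0.5001 -0.383 ] 17.9 iou 0.774 rgb [101.  92.  85.]
top board_short 0.77 [0.5695 0.1235] -2.6 0.963
top plane_small 0.98 [ 0.5029 -0.3753] 12.6 0.707
top plane_small 0.67 [ 0.329  -0.1998] -74.8 0.906
top plane_medium 0.7 [0.4961 0.3682] -1.5 0.925
16.125
```

View pics/w3.png

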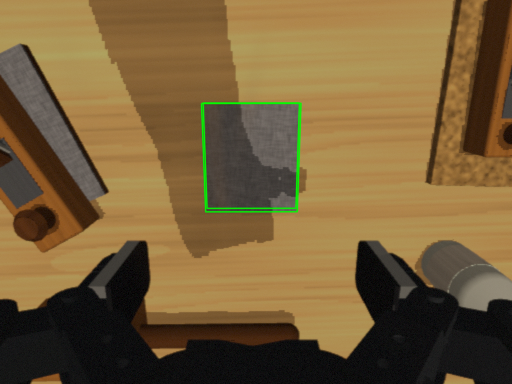

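View pics/w4.png

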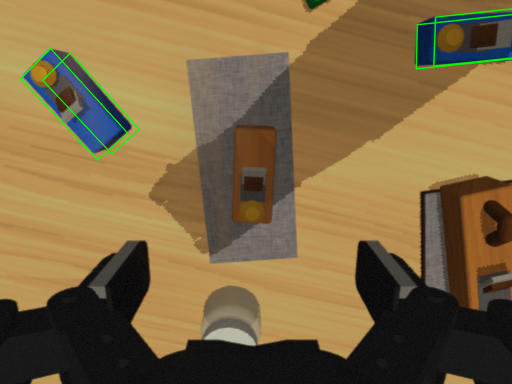

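View pics/t2.png

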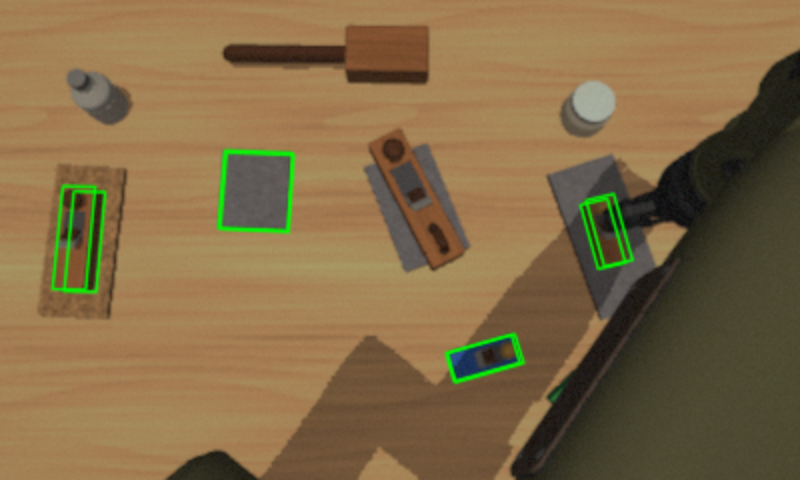

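The board_short fit is tight. In w4, plane_small is the brown brass-knob one at about (254,175); the network preferred the blue look-alikes at (464,38) and (77,103). I'll take its corners in an enlarged crop to confirm it and get its pose.

Run:
```python
from h import *
c=get_calibration('wrist'); im=grab_frame('wrist')
hsv=cv2.cvtColor(im,cv2.COLOR_RGB2HSV)
m=np.zeros((384,512),bool)
s=(hsv[...,1]>110); s[:100]=0; s[240:]=0; s[:,:222]=0; s[:,288:]=0
k=cv2.morphologyEx(s.astype(np.uint8),cv2.MORPH_CLOSE,np.ones((25,25)))
k=cv2.morphologyEx(k,cv2.MORPH_OPEN,np.ones((7,7)))
n,l,st,_=cv2.connectedComponentsWithStats(k); print(st)
r=l==1+np.argmax(st[1:,4])
p,i=fit('plane_small',r,.012,c); print(np.round(p[:2],4),n180(np.degrees(p[2])),i)
v=im.copy(); draw(v,'plane_small',p,.012,c); save(cv2.resize(v[90:260,170:330],None,fx=3.5,fy=3.5),'w5')
```

```text
[[     0      0    512    384 192653]
 [   233    126     44     98   3955]]
[ 0.5026 -0.3748] 12.23546835210746 0.9365229748934154
```

View pics/w5.png

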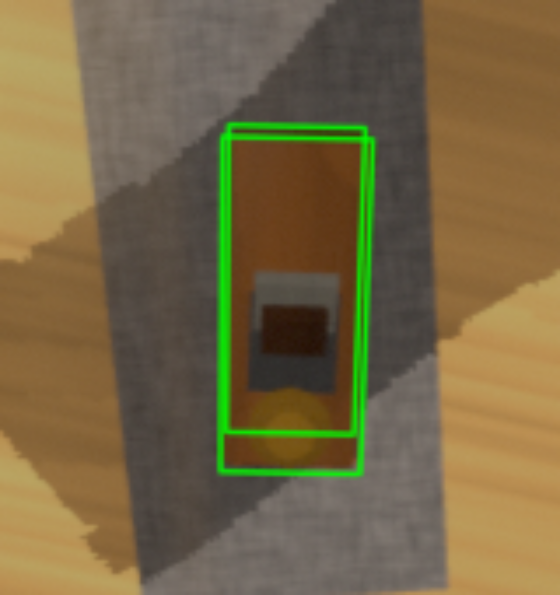

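It's confirmed: brown block, brass knob, good fit. I'll move it to the short board.

Run:
```python
from h import *
z=pick(.5022,-.375,12.5,.090,50)
save(grab_frame('wrist'),'w6')
manip.move_ptp([.49,-.379,.3],[-90,0,17.5])
place(.5695,.124,-2,z)
manip.move_ptp([.57,.124,.3],[-90,0,-2])
wristfit('plane_small','w7')
manip.move_ptp([.5,-.383,.3],[-90,0,17.5]);wristfit('board_long','w8')
manip.move_ptp([.5505,-.109,.3],[-90,0,25.5]);wristfit('plane_large','w9')
print(manip.current_time())
```

```text
width 0.4583589499383077
lifted width 0.4571168196796065 F [ 0.3   0.05 -2.24] M [-0.01 -0.04 -0.03] z 0.09058977232823615
touch True [0.5694 0.124  0.0906]
plane_small 0.72 [252. 158.] [0.5693 0.1241] -2.9 iou 0.959 rgb [98. 63. 31.]
board_long 0.6 [253. 144.] [ 0.5    -0.3828] 17.9 iou 0.988 rgb [96. 88. 81.]
board_long 0.29 [478. 244.] [ 0.5403 -0.0671] 37.9 iou 0.693 rgb [96. 60. 27.]
plane_large 0.67 [252. 151.] [ 0.5477 -0.1103] 26.7 iou 0.958 rgb [92. 58. 30.]
30.6583
```

View pics/w7.png

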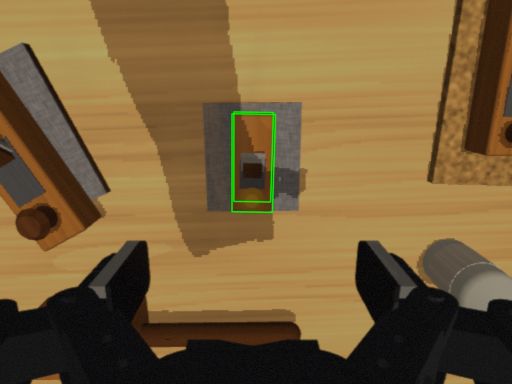

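View pics/w8.png

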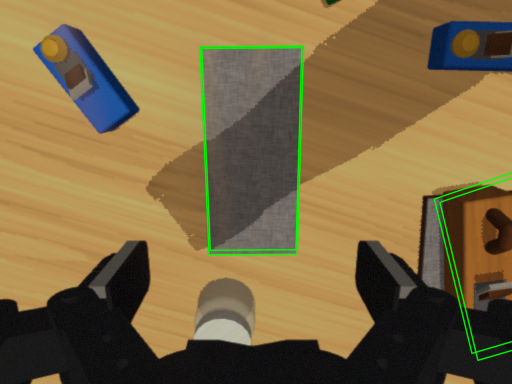

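View pics/w9.png

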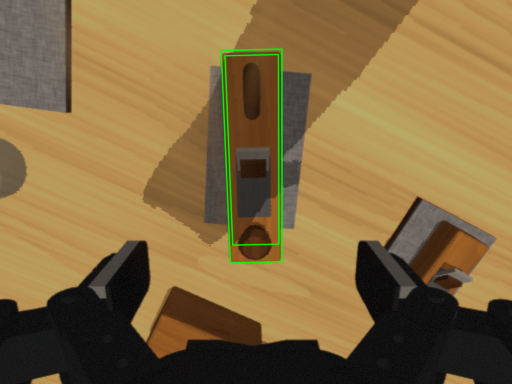

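The small plane sits centred on the short board, about 0.2 mm and 1° off. The long board is empty and the fit on it is good. The large plane goes there next, then I'll measure the middle board.

Run:
```python
from h import *
z=pick(.549,-.1097,26.3,.095,90)
save(grab_frame('wrist'),'w10')
place(.500,-.383,17.9,z)
manip.move_ptp([.5,-.383,.3],[-90,0,17.9]);wristfit('plane_large','w11')
manip.move_ptp([.545,-.111,.3],[-90,0,21]);wristfit('board_middle','w12')
manip.move_ptp([.4956,.369,.3],[-90,0,-3.6]);wristfit('plane_medium','w13')
print(manip.current_time())
```

```text
width 0.5937919045238902
lifted width 0.592455009949087 F [-0.7  0.3 -6.6] M [-0.02 -0.02 -0.02] z 0.09579053626872285
touch True [ 0.4999 -0.3829  0.0958]
plane_large 0.66 [252. 152.] [ 0.5    -0.3826] 18.3 iou 0.97 rgb [105.  68.  35.]
board_middle 0.93 [255. 154.] [ 0.5436 -0.1109] 21.0 iou 0.969 rgb [79. 72. 67.]
plane_medium 0.94 [254. 158.] [0.497 0.369] -2.1 iou 0.937 rgb [108.  69.  33.]
43.65
```

View pics/w11.png

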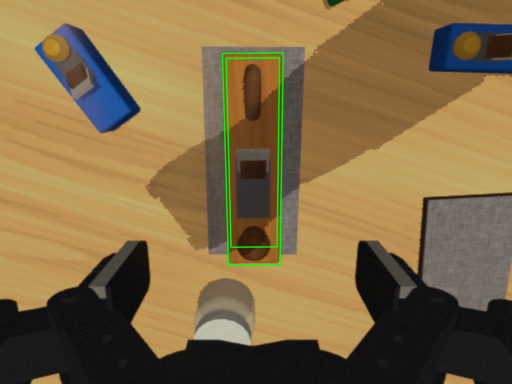

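View pics/w12.png

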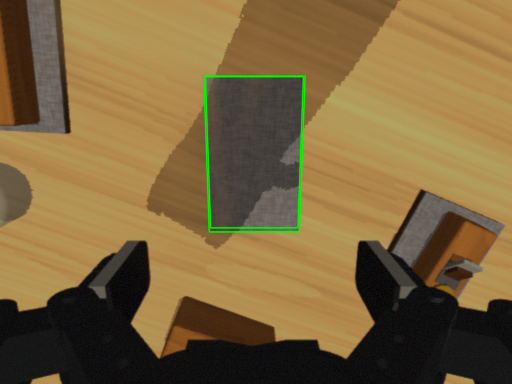

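View pics/w13.png

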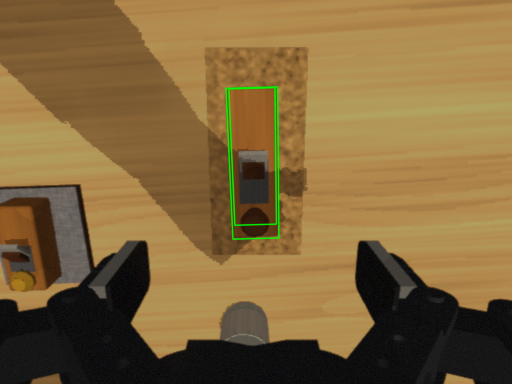

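The large plane is centred on the long board (fits at (.500,-.383), 18°). The middle board measures (.5436,-.111), 21°. The medium plane moves there last.

Run:
```python
from h import *
z=pick(.4965,.369,-3.2,.092,70)
place(.5436,-.111,21,z)
manip.move_ptp([.5436,-.111,.3],[-90,0,21]);wristfit('plane_medium','w14')
manip.movej([72.938,17.962,-2.699,69.339,0,90])
c=get_calibration('top');im=grab_frame('top');v=im.copy()
for n in list(DIM)[:3]:
  for o in outline_of('top',n)[:1]:
    p,i=fit(n,o['region'],.012,c);print('top',n,round(o['conf'],2),np.round(p[:2],4),round(n180(np.degrees(p[2])),1),round(i,3)); draw(v,n,p,.012,c)
for n in ('glue_bottle','screw_jar','mallet'):
    for o in find_in("top",n)[:1]: print(n,o['xy'])
save(cv2.resize(v[90:330,60:460],None,fx=2,fy=2),'t3')
print(manip.current_time(),manip.current_wrist_force())
```

```text
width 0.5249941168252159
lifted width 0.52546433256644 F [ 0.    0.25 -2.7 ] M [-0.    0.02  0.03] z 0.09271461295134646
touch True [ 0.5435 -0.111   0.0927]
plane_medium 0.64 [251. 157.] [ 0.543  -0.1118] 22.1 iou 0.953 rgb [87. 55. 28.]
plane_medium 0.6 [  9. 197.] [ 0.7131 -0.3679] -31.3 iou 0.885 rgb [109.  93.  69.]
top plane_small 0.93 [ 0.2922 -0.3316] -48.6 0.867
top plane_medium 0.81 [ 0.5422 -0.1104] 22.2 0.931
top plane_large 0.92 [ 0.4998 -0.3831] 18.4 0.957
glue_bottle [112.0, 137.2]
screw_jar [355.5, 146.1]
mallet [247.0, 115.8]
57.4833 [ 0.13503835 -0.07861913 -0.44785947]
```

View pics/w14.png

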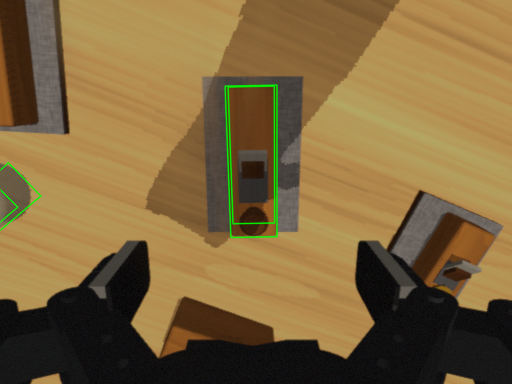

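View pics/t3.png

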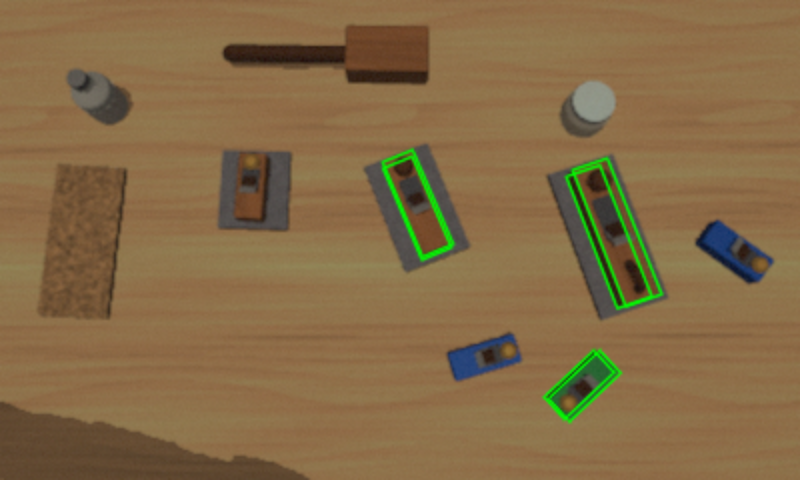

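The final picture shows all three planes on their own boards and the bystanders at the same pixels as in the first picture. The top "plane_small" hit is the green look-alike; the real one was checked in w7.

```bash
python3 -c "
from bench import *
ticket.hand_in()"
```

```text
the job is handed in; nothing more can be done
```

All three planes are on the boards of their own size, and I handed the job in after about 57 s of the 120 s allowed. I parked the medium plane on the cork mat, then moved the small plane to the short board, the large one to the long board, and the medium one to the middle board.

| Plane | Distance from board centre | Angle to board | How checked |
|---|---|---|---|
| Small | under 1 mm | about 1° | wrist camera |
| Large | under 1 mm | about 0.5° | wrist and top cameras |
| Medium | 1–2 mm | about 1° | wrist and top cameras |

- **Setting down:** every placing ended on a felt contact at the same tool height as the pick, to within 0.1 mm, so nothing was dropped or tipped.
- **Bystanders:** the glue bottle, screw jar and mallet look unmoved in the last top picture. The detector's points for them differ by 2–4 pixels from the first picture, which I put down to detector noise.
- **Checks that disagreed:** the network several times took the blue and green look-alikes for the small plane, and in the last top view it reported only the green one (I asked for its best hit only). The small plane's position therefore rests on the wrist-camera fit, and the last top picture shows it on its board by eye.

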